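# Proof-load a cardboard block in the lever tester

## Robot

A 6-joint arm with a two-finger parallel gripper is mounted at the origin on the work surface. World frame = base frame: x ahead of the robot, y to its left, z up, the work surface at z = 0. Lengths are in m, angles in rad, forces in N, time in s.
With the tool pointing down it reaches from about 0.375 to 0.9 m from the base axis. Payload 3.1 kg.
Tool frame: the origin (TCP) lies midway between the tips of the shut fingers; the grasp point (between the pads) lies 19 mm behind it; z points along the fingers, y is the direction in which the jaws open and shut (so a half turn about z gives the same grasp; the last joint's range is limited). The gripper opens to 87 mm and grips with 3 to 60 N. Pads are 19 mm wide; open, the fingers measure 117 mm over their backs; the gripper's body (75 mm by 190 mm) begins 51 mm behind the grasp point.
Start: joints at [-1.3, 0.527, 1.433, -0, 1.181, -0.178], TCP at [0.272, -0.563, 0.223] pointing down, gripper open.
Joint ranges: [-3.08, 3.08], [-0.75, 2.2], [0.22, 2.44], [-1.43, 4.57], [0, 2.65], [-2.85, 2.85]. Speed limits (rad/s): [2.79, 2.79, 3.14, 3.14, 3.14, 3.14].

## Interface

Orientations are given as a unit quaternion [x, y, z, w].
In Python, from rig import robot gives the robot as it stands.
- The arm moves only by the tool move_arm, never from a script. Its argument "rows" is one flat list of numbers, 7 for each row, row after row: the shift along the world's x, y, z in mm, then the turn, a rotation vector about the world's x, y, z in rad, then the closure, from 0 (fully open) to 1 (shut). A call has 1 to 12 rows; each row shifts and turns the commanded pose from where the row before left it; what a row does not reach is not made up. A row lasts 1/10 s, in which the tool goes at most 50 mm and 8.59 degrees, less where a joint would pass 70% of its speed; a pose out of reach is approached as far as the arm can. A call with a gripper value outside its range is refused whole. The fingers move at their own pace and stop on an object; "grip_force" is the grip in N (left out, the last holds). Time passes only in rows, so rows that do not move let the fingers close. It gives the time, the measured TCP pose, the force and the opening at its end, in the units of the state.
- robot.get_obs(): the state, without advancing time (a new reading comes with each control period).
- robot.camera(name): name is "scene" or "top" or "wrist"; returns a dict with "color" (480x640x3 uint8, red, green, blue), "z_map" (480x640 float32, m along the optical axis (not along the pixel's ray), 0 where there is no reading), "camera_matrix" (3x3 intrinsics, pixels), "distortion" ([k1, k2, p1, p2, k3] as OpenCV has them; the pictures are not rectified), "R" (3x3) and "t" (3): a world point X has camera coordinates R X + t; the wrist camera has in their place "tool_from_camera" (4x4, takes a point from camera to tool coordinates, whose origin is the TCP and whose axes are the flange's). Camera axes: x right, y down, z forward; pixel columns grow to the right and rows downward; lengths in m; the calibration is good to about 2 mm. A picture is of the moment at which its call begins: read the wrist's pose just before it.
- robot.hand_in(): hands the job in, once; it reports no verdict.
Trained networks look in the newest picture that a camera, given by its name, has taken for a name from the list of things; names that differ only in an ending like _2 or _b are one class to them, and where a whole thing is asked for, a point or a joint stands for the part that bears it (a point fixed in the world has none). Each returns a list of dicts, best first, with "conf" (0 to 1); they miss things now and then, are a little off and sometimes report something else, mostly with a low value. They report only what shows in the picture. A call takes as long as a camera call. They do not tell look-alikes from the thing itself.
- robot.search_frame(camera, thing): "at" ([column, row] in pixels, amid what is visible of it).
- robot.spot_point(camera, thing): "at" ([column, row] in pixels: a listed point, or the origin of a listed thing).
The state is a dict: "time": time; "q": joint angles; "joint_velocities": joint speeds; "joint_torque": joint torques, N m; "position": TCP position; "tool_rot": TCP orientation; "ft_force": force on the tool from outside, world axes, zero at the start; "moment": the same for the moment, N m; "grip_width": finger opening in m.
Only numpy, scipy, OpenCV 4.12 (cv2) and the standard library are available. Lean on these libraries where they do the work, as an engineer would, in place of code of your own. Each camera call takes 0.05 s, during which the arm holds its last target.

## Task

Proof-test the small honeycomb-cardboard block in the lever load tester: while the safety catch still locks the lever upright, set the block gently, flat and centred, on the pan of the tester's dial scale and let go of it. Then flip the safety catch back off the lever, pull the lever down by its black grip until the foot presses on the block and the scale reads well over 1 kg (all the way to the lever's stop is fine), and finish while holding it there with the block under load. Leave the other things on the bench where they are.

Things in the scene. Friction and masses are not known exactly. Their poses are not given: they have to be found in the camera images.
- block: the test piece, loose on the bench: a light (30 to 60 g), stiff block of four glued layers of brown honeycomb cardboard, 58 (its x) x 44 (its y) x 40 mm high, the only cardboard block on the bench; origin at the centre of its underside, z up
- tester: lever load tester, fixed to the bench: grey base plate 275 x 190 x 10 mm, white dial scale (case under 55 mm high, x -105 to 60, y -70 to 70 mm) with a round pan, aluminium column behind it (x 65 to 129 mm, 44 mm wide, 167 mm high), lever on the column. Origin on the bench top under the pan's centre; x points from pan to column, away from its user, y left, z up
- pan_top (a point): centre of the pan's flat upper face, axes as the tester's; the pan is a steel disc of 116 mm diameter, its face 72 mm above the bench when empty. Nothing stands over it while the lever is upright; the raised foot hangs 85 mm behind its centre
- pan (a joint): how far the scale's pan is pressed down, in m, 0 empty; spring of 1200 N/m, so 0.0082 is 1 kg. The lever at its stop presses it, through the block, by about 0.017 (2 kg). The needle on the sloping dial turns clockwise with it, a quarter turn for 0.75 kg
- pivot (a point): middle of the lever's pivot shaft, on top of the column: 85 mm behind the pan's centre, 145 mm above the bench; axes as the tester's, the shaft lies along y
- lever: the lever: two flat steel arms (18 mm deep, inner faces 50 mm apart) with a black tube grip, 26 mm diameter and 48 mm long, between their outer ends as its handle; the tube lies along the tester's y and turns freely on its axle. Origin at the pivot; upright, its axes are the tester's, z points along the lever towards the grip
- grip (a point): centre of the lever's black tube grip, 170 mm from the pivot; the arms end 9 mm beyond it and nothing lies between them for 60 mm inwards of it. 315 mm above the bench with the lever upright; about 121 mm above it, 84 mm in front of the pan's centre, with the lever at its lower stop
- lever_angle (a joint): angle of the lever, rad: 0 upright, grows as its grip is pulled over towards the tester's -x and down, 1.57 level, 1.71 lower stop. Its arms pass outside the column. A return spring lifts it when let go: 1 to 3 N at the grip until the foot meets the block (about 1.51), some 13 N at the stop. With the catch on it gives only 0.1 or so
- foot: the pressing foot: steel disc of 40 mm diameter on a short stem, hanging freely between the lever arms from a pin 85 mm from the pivot, its face 38 mm below the pin; with the lever near level it comes down on the pan's centre. Origin on the pin
- catch (a joint): angle of the safety catch, rad: 0 hooked over the lever's lug (locked, up to 0.1 at the start), grows as it is flipped back towards the tester's +x, free of the lever from about 0.35, back stop at 0.85; stays where it is left (about 1 N to move it). It turns about a pin along the tester's y, 111 mm behind the pan's centre, 110 mm above the bench
- catch_tab (a point): centre of the catch's thumb tab: upright ribbed dark steel plate 50 mm wide (along the tester's y), 36 mm high, 5 mm thick, left of the column; its top edge is 16 mm above this point. Locked it leans 20 degrees forward, this point 95 mm behind and 79 mm left of the pan's centre, 154 mm high; at the back stop it leans 29 degrees back, 133 mm behind it, 151 mm high
- tape: bystander: thick brown roll, a ring 84 mm across and 45 mm high, lying flat; origin at the centre of its underside
- glue: bystander: white bottle, 54 mm diameter, 120 mm high, standing; origin at the centre of its underside
- wheel: bystander: honeycomb-cardboard wheel, a flat disc of 124 mm diameter, 12 mm high; origin at the centre of its underside
- screwdriver: bystander: screwdriver lying left of the tester; origin at the middle of its underside
- carton: bystander: open cardboard tray, 160 x 120 x 60 mm; origin at the centre of its underside
- pencils: bystander: empty grey cup, 76 mm diameter, 95 mm high; origin at the centre of its underside
- rule: bystander: steel rule, 300 (its y) x 30 x 4.5 mm, lying flat left of the tester; origin at the centre of its underside
There are look-alikes about, which are no part of the job. What is shaped like the block but yellow is not meant.

How it is judged:
By the outcome, as a careful person would: the job done as asked, in the order asked, and still so for the second after the job is handed in, while the arm keeps its last pose, push and grip.
It also fails if it takes over 72 s, if anything falls off the work surface, if the arm or the gripper's body presses on something with over 40 N, if the wrist force passes 120 N, or if a joint passes its speed limit or range.

## Working session

There is one attempt and no reset: what is moved stays moved. The work goes in short steps, Python scripts to look and compute and a tool call to move; the robot and the scene stay as the last step left them, time stands still between calls to the robot, and variables do not carry over. Pictures are saved under pics/ and viewed, and the job is handed in when it is done.

Besides the shell and the picture viewer there is one more tool, called after "Request:" as name(argument=value, ...), one argument or row to a line, values as JSON. move_arm: Moves the arm, as the interface text tells. Its arguments: {"type":"object","properties":{"rows":{"type":"array","items":{"type":"number"}},"grip_force":{"type":"number"}},"required":["rows"]}

```bash
mkdir -p pics; ls
cat > h.py <<'E'
import numpy as np, cv2
from rig import robot
from scipy.spatial.transform import Rotation as Ro
def snap(name,fn=None):
    o=robot.get_obs(); c=robot.camera(name)
    if fn: cv2.imwrite('pics/'+fn,c['color'][:,:,::-1])
    if 'R' not in c or c.get('R') is None or name=='wrist':
        T=np.array(c['tool_from_camera']); q=Ro.from_quat(o['tool_rot']).as_matrix()
        A=q@T[:3,:3]; b=q@T[:3,3]+np.array(o['position'])
    else:
        R=np.array(c['R']);A=R.T;b=-R.T@np.array(c['t'])
    c['A']=A;c['b']=b
    return c
def ray(c,uv):
    p=cv2.undistortPoints(np.array([[uv]],float),np.array(c['camera_matrix']),np.array(c['distortion']))[0,0]
    return np.array([p[0],p[1],1.])
def world(c,uv,z=None):
    r=ray(c,uv)
    if z is None:
        u,v=int(round(uv[0])),int(round(uv[1])); d=c['z_map'][max(0,v-1):v+2,max(0,u-1):u+2]; d=d[d>0]
        if len(d)==0: return None
        return c['A']@(r*np.median(d))+c['b']
    w=c['A']@r; s=(z-c['b'][2])/w[2]; return c['b']+s*w
def cloud(c):
    h,w=c['z_map'].shape; u,v=np.meshgrid(np.arange(w),np.arange(h))
    p=cv2.undistortPoints(np.stack([u.ravel(),v.ravel()],1).astype(float)[:,None],np.array(c['camera_matrix']),np.array(c['distortion']))[:,0]
    z=c['z_map'].ravel(); X=np.c_[p*z[:,None],z]@c['A'].T+c['b']; X[z==0]=np.nan
    return X.reshape(h,w,3)
def proj(c,X):
    Y=(np.atleast_2d(X)-c['b'])@c['A']
    return cv2.projectPoints(Y,np.zeros(3),np.zeros(3),np.array(c['camera_matrix']),np.array(c['distortion']))[0][:,0]
E
python3 - <<'E'
from h import *
np.set_printoptions(precision=4,suppress=True)
for n in ['scene','top']:
    c=snap(n,n+'0.png'); print(n,c['b'])
    for t in ['block','tester','tape','glue','wheel','screwdriver','carton','pencils','rule']:
        for r in robot.search_frame(n,t)[:3]: print(t,'S',r['conf'],r['at'],world(c,r['at']))
    for t in ['block','pan_top','pivot','grip','catch_tab','foot','tester']:
        for r in robot.spot_point(n,t)[:3]: print(t,'P',r['conf'],r['at'],world(c,r['at']))
E
```

```text
pics
scene [1.0221 0.5343 1.3563]
block S 0.87 [253.2, 197.4] [ 0.4463 -0.2485  0.0425]
block S 0.6 [261.1, 161.9] [ 0.341  -0.3241  0.0391]
block S 0.56 [301.0, 197.4] [ 0.357  -0.1511  0.0398]
tester S 0.89 [285.9, 283.3] [0.6159 0.0489 0.154 ]
tape S 0.82 [221.4, 212.1] [ 0.5269 -0.2984  0.0103]
glue S 0.63 [215.2, 170.4] [ 0.4699 -0.3699  0.0835]
wheel S 0.67 [176.6, 261.3] [ 0.7165 -0.2698  0.0137]
screwdriver S 0.64 [273.1, 258.7] [0.6204 0.0212 0.2414]
screwdriver S 0.63 [477.6, 343.3] [0.3813 0.458  0.0248]
screwdriver S 0.38 [298.7, 266.8] [0.5335 0.0077 0.0726]
carton S 0.86 [426.0, 416.8] [0.6019 0.4714 0.0047]
pencils S 0.61 [265.4, 256.6] [0.6261 0.0024 0.2363]
pencils S 0.58 [416.7, 260.1] [0.2917 0.2027 0.0187]
rule S 0.56 [412.0, 335.4] [0.4617 0.3208 0.0023]
rule S 0.24 [268.4, 266.6] [0.629  0.011  0.2051]
block P 0.95 [255.4, 206.0] [ 0.4617 -0.2244  0.0404]
block P 0.86 [262.6, 164.9] [ 0.3408 -0.3194  0.0292]
block P 0.56 [299.6, 202.7] [ 0.3682 -0.1464  0.0307]
pan_top P 0.94 [291.9, 266.6] [ 0.5447 -0.0051  0.0733]
pan_top P 0.7 [218.1, 181.2] [ 0.4735 -0.3629 
[... 1088 characters left out ...]
6  0.0967]
pencils S 0.2 [359.6, 225.6] [ 0.5392 -0.0064  0.0751]
rule S 0.92 [238.2, 263.6] [0.4561 0.3292 0.0076]
block P 0.69 [420.7, 298.0] [ 0.3455 -0.1611  0.0433]
block P 0.65 [448.5, 267.5] [ 0.424  -0.2393  0.0419]
pan_top P 0.91 [357.0, 226.8] [0.5363 0.0006 0.0746]
pan_top P 0.19 [499.8, 253.9] [ 0.4507 -0.3629  0.0887]
pivot P 0.86 [349.5, 191.2] [0.6036 0.0198 0.1981]
grip P 0.6 [348.2, 170.1] [0.6199 0.0239 0.3276]
catch_tab P 0.48 [319.9, 191.4] [0.6135 0.0932 0.1661]
catch_tab P 0.41 [501.5, 254.8] [ 0.4483 -0.3671  0.0886]
foot P 0.69 [353.0, 180.6] [0.6196 0.0115 0.237 ]
foot P 0.21 [358.5, 228.7] [ 0.5313 -0.0032  0.0737]
tester P 0.71 [357.3, 228.9] [0.5306 0.     0.075 ]
```

View pics/scene0.png

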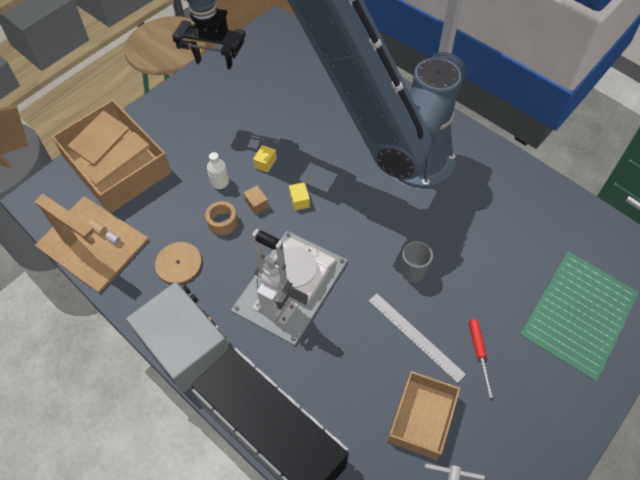

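View pics/top0.png

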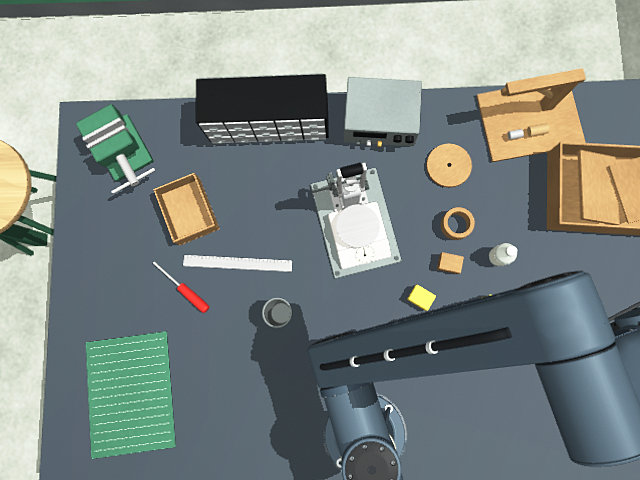

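The brown block is at top (450,262) and scene (256,200), between the tape ring and a yellow look-alike. The tester is at top (357,225), with the lever upright. Next I'll fit the poses.

```bash
cat > fit.py <<'E'
from h import *
np.set_printoptions(precision=4,suppress=True)
for n in ['top','scene']:
    c=snap(n); X=cloud(c); col=c['color'].astype(int)
    hsv=cv2.cvtColor(c['color'],cv2.COLOR_RGB2HSV)
    m=(abs(X[...,0]-.445)<.06)&(abs(X[...,1]+.24)<.05)&(X[...,2]>.034)&(X[...,2]<.048)
    P=X[m]; print(n,'block n',len(P),'z',np.median(P[:,2]))
    r=cv2.minAreaRect((P[:,:2]*1000).astype(np.float32)); print(r)
    # pan
    m=(np.hypot(X[...,0]-.54,X[...,1]+.0)<.09)&(abs(X[...,2]-.073)<.005)
    P=X[m]; h=cv2.convexHull((P[:,:2]*1000).astype(np.float32)); print('pan n',len(P),np.median(P[:,2]),cv2.minEnclosingCircle(h))
    # base plate
    m=(abs(X[...,0]-.57)<.2)&(abs(X[...,1]-.0)<.17)&(X[...,2]>.006)&(X[...,2]<.03)
    P=X[m]; print('base',len(P)); r=cv2.minAreaRect((P[:,:2]*1000).astype(np.float32)); print(r, cv2.boxPoints(r))
    for lo,hi,t in [(.1,.175,'col/tab'),(.18,.3,'lever'),(.3,.4,'grip')]:
        m=(abs(X[...,0]-.6)<.12)&(abs(X[...,1]-.03)<.12)&(X[...,2]>lo)&(X[...,2]<hi)
        P=X[m]; print(t,len(P),P.mean(0),cv2.minAreaRect((P[:,:2]*1000).astype(np.float32)))
    im=cv2.resize(c['color'][130:300,300:500] if n=='top' else c['color'][150:340,180:360],None,fx=4,fy=4,interpolation=cv2.INTER_CUBIC)
    im=im[:600,:800]; cv2.imwrite(f'pics/{n}_z.png',im[:,:,::-1])
E
python3 fit.py
```

```text
top block n 369 z 0.04152496202001843
((462.7325134277344, -252.84420776367188), (58.14406204223633, 94.32296752929688), 75.8184814453125)
pan n 1334 0.07284118205366874 ((554.5236206054688, 3.778738260269165), 72.55278015136719)
base 3401
((570.0067138671875, 0.09942626953125), (339.6214904785156, 399.75054931640625), 89.97396087646484) [[ 370.0543 -169.6205]
 [ 769.8048 -169.8021]
 [ 769.9591  169.8193]
 [ 370.2086  170.001 ]]
col/tab 490 [0.6208 0.0352 0.1528] ((630.4789428710938, 42.113914489746094), (141.87095642089844, 61.33788299560547), 80.94029235839844)
lever 338 [0.6178 0.0161 0.2259] ((619.3609008789062, 16.207958221435547), (71.25701141357422, 32.62385559082031), 85.37743377685547)
grip 333 [0.6205 0.0164 0.3245] ((622.3904418945312, 16.09406280517578), (25.228010177612305, 69.9871597290039), 11.380515098571777)
scene block n 300 z 0.04061361665331509
((439.8386535644531, -249.23663330078125), (65.28436279296875, 45.47108840942383), 75.105224609375)
pan n 968 0.0731118555807635 ((541.6619873046875, -3.414327621459961), 58.95098114013672)
base 3832
((570.3768310546875, -0.0027618408203125), (339.8228454589844, 398.22662353515625), 89.86489868164062) [[ 370.8635 -169.4442]
 [ 769.0889 -170.3832]
 [ 769.8902  169.4387]
 [ 371.6647  170.3777]]
col/tab 1119 [0.6397 0.0434 0.1468] ((634.9830932617188, 43.552913665771484), (63.56513214111328, 147.9743194580078), 5.775838851928711)
lever 656 [0.6276 0.0182 0.2303] ((627.6675415039062, 16.07495880126953), (34.69353103637695, 72.98518371582031), 22.904821395874023)
grip 391 [0.6268 0.0188 0.3228] ((626.8284912109375, 15.402576446533203), (25.95932960510254, 70.92838287353516), 13.399574279785156)
```

View pics/top_z.png

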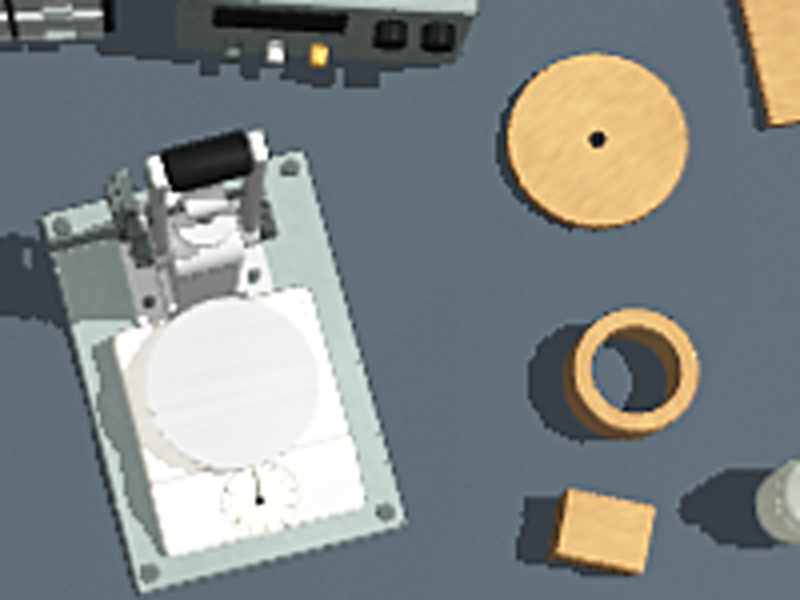

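View pics/scene_z.png

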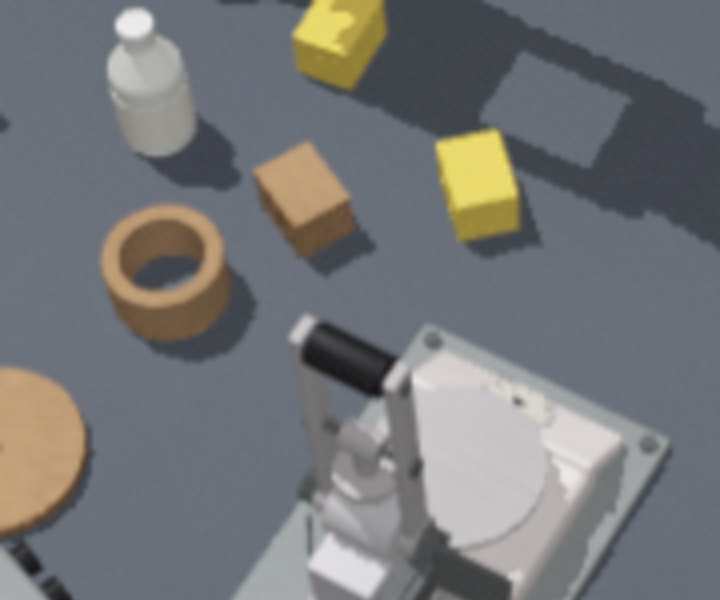

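```bash
cat > f2.py <<'E'
from h import *
np.set_printoptions(precision=4,suppress=True)
t=snap('top');s=snap('scene')
P=[world(t,(300+u/4,130+v/4),.01) for u,v in [(142,592),(405,522),(304,152),(41,216)]]
P=np.array(P)[:,:2];print(P)
e=[P[2]-P[1],P[3]-P[0]];w=[P[0]-P[1],P[3]-P[2]]
print('len',[np.linalg.norm(x) for x in e+w],'yaw',[np.degrees(np.arctan2(x[1],x[0])) for x in e],[np.degrees(np.arctan2(-x[0],x[1])) for x in w], P.mean(0))
for c,o,name in [(t,(300,130),'top')]:
    hs=[(147,387),(319,385),(233,297),(233,470)]
    Q=np.array([world(c,(o[0]+u/4,o[1]+v/4),.072) for u,v in hs]);print('pan',Q,Q[:2].mean(0),Q[2:].mean(0))
    Q=np.array([world(c,(o[0]+u/4,o[1]+v/4),.04) for u,v in [(567,490),(655,506),(645,562),(558,545)]]);print('blk',Q,Q.mean(0),[np.linalg.norm(Q[i]-Q[i-1]) for i in range(4)])
Q=np.array([world(s,(180+u/4,150+v/4),.04) for u,v in [(255,178),(308,145),(351,193),(300,230)]]);print('blk s',Q,Q.mean(0),[np.linalg.norm(Q[i]-Q[i-1]) for i in range(4)])
for Q in [Q]:
  d=Q[2]-Q[1]; print(np.degrees(np.arctan2(d[1],d[0])));d=Q[3]-Q[0]; print(np.degrees(np.arctan2(d[1],d[0])))
Q=np.array([world(s,(180+u/4,150+v/4),.072) for u,v in [(548,465),(460,386),(470,549)]]);print('pan s',Q)
E
python3 f2.py; python3 -c "
from h import *
print(robot.get_obs())"
```

```text
[[ 0.4078  0.0623]
 [ 0.4501 -0.1188]
 [ 0.7136 -0.0612]
 [ 0.674   0.125 ]]
len [np.float64(0.26971538212406115), np.float64(0.2735031043190855), np.float64(0.1860050246573925), np.float64(0.1903095163253494)] yaw [np.float64(12.339483488651544), np.float64(13.244461793129188)] [np.float64(13.149519354649392), np.float64(12.001084948838676)] [0.5614 0.0018]
pan [[ 0.5387  0.0542  0.072 ]
 [ 0.5362 -0.0597  0.072 ]
 [ 0.5978 -0.0051  0.072 ]
 [ 0.4813 -0.0007  0.072 ]] [ 0.5375 -0.0028  0.072 ] [ 0.5395 -0.0029  0.072 ]
blk [[ 0.465  -0.2244  0.04  ]
 [ 0.4524 -0.2819  0.04  ]
 [ 0.4152 -0.2727  0.04  ]
 [ 0.4283 -0.2161  0.04  ]] [ 0.4402 -0.2488  0.04  ] [np.float64(0.03761101528185725), np.float64(0.058879361960667474), np.float64(0.038295668657467696), np.float64(0.05810682530169117)]
blk s [[ 0.4557 -0.2769  0.04  ]
 [ 0.411  -0.2696  0.04  ]
 [ 0.4204 -0.2177  0.04  ]
 [ 0.4657 -0.2219  0.04  ]] [ 0.4382 -0.2465  0.04  ] [np.float64(0.0559385549779839), np.float64(0.04528131446862239), np.float64(0.05275917625948454), np.float64(0.04558625886703063)]
79.8219644542731
79.67636660741444
pan s [[ 0.5015  0.0404  0.072 ]
 [ 0.4963 -0.0402  0.072 ]
 [ 0.577   0.0445  0.072 ]]
{'time': 1.9, 'q': array([-1.29950605e+00,  5.27524243e-01,  1.43268130e+00,  2.71628043e-05,
        1.18140949e+00, -1.78472537e-01]), 'joint_velocities': array([ 0.00021541, -0.00068839, -0.00073365, -0.0020318 , -0.00045497,
       -0.00185857]), 'joint_torque': array([ 1.03958551e-03, -4.39995897e+01, -1.76980358e+01,  6.34493446e-02,
        5.04639046e-02, -3.28203623e-05]), 'position': array([ 0.27176487, -0.56280545,  0.22253945]), 'tool_rot': array([ 9.74821709e-01,  2.22985730e-01,  1.20322177e-05, -1.17563969e-05]), 'ft_force': array([0.35689673, 0.02496535, 0.44456248]), 'moment': array([-0.02168574, -0.03381401, -0.02339949]), 'grip_width': 0.08720682792321495}
```

Fitted poses: block centre is about (0.439, -0.248) with its long axis at about 79°. Pan centre is about (0.539, -0.002) and tester yaw about 12.7°. I'll move above the block with the jaws across its 44 mm side.

Request:
move_arm(
  rows=[21,39,0,0,0,0.116,0,21,39,0,0,0,0.116,0,21,39,0,0,0,0.116,0,21,39,0,0,0,0.116,0,21,39,0,0,0,0.116,0,21,39,0,0,0,0.116,0,21,39,0,0,0,0.116,0,20,42,0,0,0,0.116,0,0,0,0,0,0,0,0,0,0,0,0,0,0,0],
  grip_force=20,
)

```text
time: 2.9
position: [0.4393, -0.247, 0.2228]
tool_rot: [0.771, 0.637, -0.0, 0.0]
ft_force: [-1.0, -0.5, 0.1]
grip_width: 0.0869
```

```bash
cat > f3.py <<'E'
from h import *
np.set_printoptions(precision=4,suppress=True)
o=robot.get_obs();print(o['position'],o['tool_rot'],o['time'],o['q'])
M=Ro.from_quat(o['tool_rot']).as_matrix();print('tool y',np.degrees(np.arctan2(M[1,1],M[0,1])))
c=snap('wrist','w1.png');print(c['b'])
X=cloud(c)
hsv=cv2.cvtColor(c['color'],cv2.COLOR_RGB2HSV)
m=(abs(X[...,0]-.44)<.05)&(abs(X[...,1]+.248)<.05)&(abs(X[...,2]-.04)<.006)
P=X[m];print(len(P),cv2.minAreaRect((P[:,:2]*1000).astype(np.float32)),np.median(P[:,2]))
for r in robot.spot_point('wrist','block'): print(r,world(c,r['at'],.0))
E
python3 f3.py
```

```text
[ 0.4393 -0.247   0.2228] [ 0.7712  0.6365 -0.0002  0.0004] 2.9 [-0.7341  0.3649  1.7316 -0.0006  1.0444 -0.543 ]
tool y -10.930035749500922
[ 0.4531 -0.1716  0.3848]
3173 ((438.69915771484375, -246.393310546875), (58.93824005126953, 44.64993667602539), 76.14048767089844) 0.039861521094902874
{'at': [320.8, 206.0], 'conf': 0.94} [ 0.439  -0.2493  0.    ]
{'at': [210.0, 136.2], 'conf': 0.79} [ 0.3478 -0.1621  0.    ]
{'at': [222.3, 301.7], 'conf': 0.56} [ 0.3153 -0.3319  0.    ]
```

View pics/w1.png

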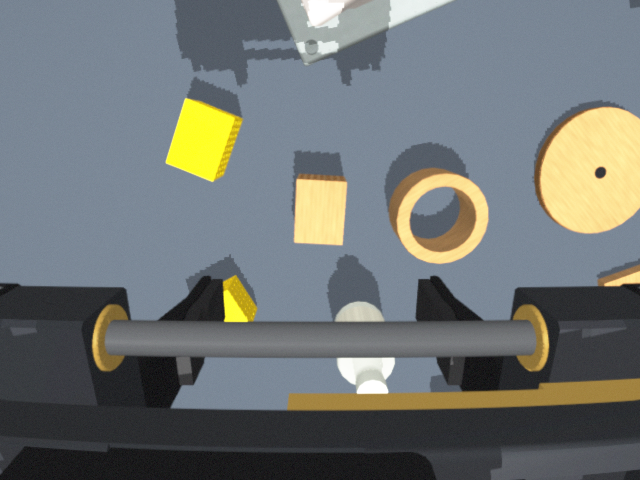

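The wrist view shows the brown block at pixel (320,208), centred between the fingers, with about 3° of yaw to correct. Descending.

Request:
move_arm(
  rows=[-0.5,0.5,-45,0,0,-0.05,0,0,0,-45,0,0,0,0,0,0,-45,0,0,0,0,0,0,-35,0,0,0,0,0,0,-25,0,0,0,0,0,0,-18,0,0,0,0,0,0,0,0,0,0,0,0,0,0,0,0,0,0.6,0,0,0,0,0,0,0.8,0,0,0,0,0,0,0.8,0,0,0,0,0,0,0.8,0,0,0,0,0,0,0.8],
  grip_force=15,
)

```text
time: 4.2
position: [0.4386, -0.2475, 0.0103]
tool_rot: [0.788, 0.616, 0.0, 0.001]
ft_force: [-0.9, -0.4, 1.1]
grip_width: 0.055
```

Request:
move_arm(
  rows=[0,0,0,0,0,0,0.8,0,0,0,0,0,0,0.8,0,0,0,0,0,0,0.8,0,0,0,0,0,0,0.8],
)

```text
time: 4.6
position: [0.4384, -0.2473, 0.0099]
tool_rot: [0.788, 0.616, 0.0, 0.0]
ft_force: [1.4, 1.5, 5.4]
grip_width: 0.0438
```

Request:
move_arm(
  rows=[0,0,15,0,0,0,0.8,0,0,35,0,0,0,0.8,0,0,45,0,0,0,0.8,0,0,40,0,0,-0.12,0.8,0,5,10,0,0,-0.14,0.8,0,10,0,0,0,-0.14,0.8,0,15,0,0,0,-0.14,0.8,0,20,0,0,0,-0.14,0.8,5,20,0,0,0,-0.14,0.8,5,20,0,0,0,-0.14,0.8,10,20,0,0,0,-0.14,0.8,0,0,0,0,0,0,0.8],
)

```text
time: 5.8
position: [0.4583, -0.1353, 0.1542]
tool_rot: [0.993, 0.115, -0.0, -0.001]
ft_force: [0.1, -0.5, -1.3]
grip_width: 0.0438
```

```bash
cat > f4.py <<'E'
from h import *
np.set_printoptions(precision=4,suppress=True)
o=robot.get_obs();print(o['position'],o['time'],o['q'],o['ft_force'],o['grip_width'])
M=Ro.from_quat(o['tool_rot']).as_matrix();print('tool y',np.degrees(np.arctan2(M[1,1],M[0,1])),'toolz',M[:,2])
c=snap('wrist','w2.png')
X=cloud(c)
m=(np.hypot(X[...,0]-.54,X[...,1])<.08)&(abs(X[...,2]-.072)<.006)
P=X[m];print(len(P),np.median(P[:,2]),P.mean(0),cv2.minEnclosingCircle((P[:,:2]*1000).astype(np.float32)))
for t in ['pan_top','tester','grip','pivot','catch_tab']:
  for r in robot.spot_point('wrist',t)[:2]: print(t,r,world(c,r['at'],dict(pan_top=.072,tester=0,grip=.315,pivot=.145,catch_tab=.154)[t]))
E
python3 f4.py
```

```text
[ 0.4583 -0.1353  0.1542] 5.8 [-0.5217  0.4392  1.8637  0.0006  0.8398  0.8187] [ 0.1152 -0.5452 -1.2831] 0.043761851696387084
tool y -76.82164755392945 toolz [-0.0008  0.001  -1.    ]
26013 0.07192641621730364 [ 0.5357 -0.0038  0.0719] ((540.2581176757812, -0.8212453126907349), 58.5538215637207)
pan_top {'at': [132.3, 64.3], 'conf': 0.78} [ 0.541  -0.0004  0.072 ]
tester {'at': [176.0, 75.4], 'conf': 0.86} [ 0.5427 -0.0009  0.    ]
tester {'at': [320.7, 291.4], 'conf': 0.16} [ 0.3948 -0.1494  0.    ]
```

View pics/w2.png

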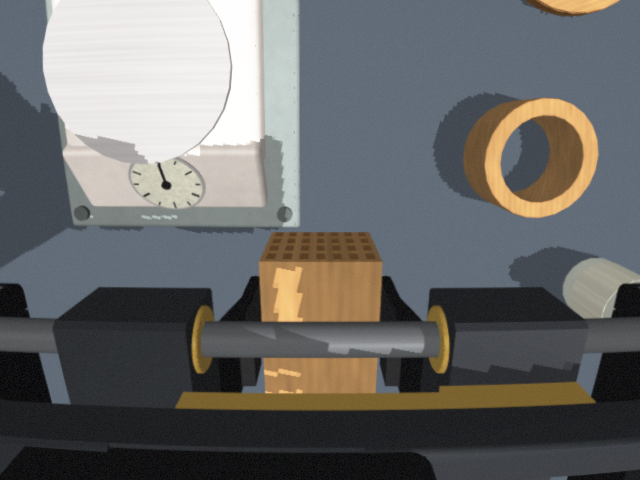

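The wrist camera sits on the column side of the tool (about 77 mm out) and could hit the raised lever or foot. I'll turn the tool half round before approaching the pan.

Request:
move_arm(
  rows=[0,0,0,0,0,0.142,0.8,0,0,0,0,0,0.142,0.8,0,0,0,0,0,0.142,0.8,0,0,0,0,0,0.142,0.8,0,0,0,0,0,0.142,0.8,0,0,0,0,0,0.142,0.8,0,0,0,0,0,0.142,0.8,0,0,0,0,0,0.142,0.8,0,0,0,0,0,0.142,0.8,0,0,0,0,0,0.142,0.8,0,0,0,0,0,0.142,0.8,0,0,0,0,0,0.142,0.8],
)

```text
time: 7.3
position: [0.458, -0.1381, 0.1545]
tool_rot: [0.566, 0.824, -0.0, -0.0]
ft_force: [0.3, 0.7, -0.5]
grip_width: 0.0435
```

Request:
move_arm(
  rows=[0,0,0,0,0,0.143,0.8,0,0,0,0,0,0.143,0.8,0,0,0,0,0,0.143,0.8,0,0,0,0,0,0.143,0.8,0,0,0,0,0,0.143,0.8,0,0,0,0,0,0.143,0.8,0,0,0,0,0,0.143,0.8,0,0,0,0,0,0.143,0.8,0,0,0,0,0,0.143,0.8,0,0,0,0,0,0.142,0.8,0,0,0,0,0,0,0.8,0,0,0,0,0,0,0.8],
)

```text
time: 8.5
position: [0.4581, -0.1378, 0.1545]
tool_rot: [-0.108, 0.994, 0.0, -0.0]
ft_force: [0.8, -0.5, -1.0]
grip_width: 0.0438
```

```bash
sed -i 's/w2/w3/' f4.py; python3 f4.py
```

```text
[ 0.4581 -0.1378  0.1545] 8.5 [-0.5263  0.439   1.8629 -0.      0.8398 -2.3128] [ 0.7501 -0.5261 -1.0353] 0.043788601399265194
tool y 102.35645003254253 toolz [-0.0001  0.     -1.    ]
13 0.07085569885674792 [ 0.5566 -0.0564  0.0704] ((556.8486328125, -56.469932556152344), 3.6263887882232666)
grip {'at': [147.5, 278.5], 'conf': 0.53} [ 0.3846 -0.1535  0.315 ]
```

View pics/w3.png

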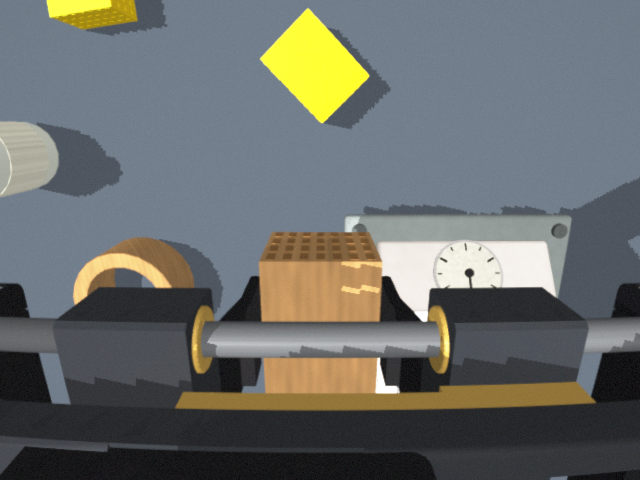

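Request:
move_arm(
  rows=[10,16,0,0,0,0.006,0.8,15,25,0,0,0,0,0.8,15,25,0,0,0,0,0.8,15,25,0,0,0,0,0.8,15,25,0,0,0,0,0.8,12,20,0,0,0,0,0.8,0,0,-20,0,0,0,0.8,0,0,-25,0,0,0,0.8,0,0,-15,0,0,0,0.8,0,0,0,0,0,0,0.8,0,0,0,0,0,0,0.8],
)

```text
time: 9.9
position: [0.5403, -0.0013, 0.0946]
tool_rot: [-0.112, 0.994, 0.0, -0.0]
ft_force: [0.4, 0.1, -0.3]
grip_width: 0.0441
```

```bash
cat > f5.py <<'E'
from h import *
import sys
np.set_printoptions(precision=4,suppress=True)
o=robot.get_obs();print(o['position'],o['time'],o['q'],o['ft_force'],o['grip_width'])
M=Ro.from_quat(o['tool_rot']).as_matrix();print('tool y',np.degrees(np.arctan2(M[1,1],M[0,1])))
n=sys.argv[1]
s=snap('scene');t=snap('top')
im=np.hstack([cv2.resize(s['color'][190:340,215:350],(400,444),interpolation=cv2.INTER_CUBIC),cv2.resize(t['color'][130:280,300:435],(400,444),interpolation=cv2.INTER_CUBIC)])
cv2.imwrite(f'pics/{n}.png',im[:,:,::-1])
E
python3 f5.py a1
```

```text
[ 0.5403 -0.0013  0.0946] 9.9 [-0.2093  0.6036  1.7558 -0.      0.7826 -2.0051] [ 0.376   0.1247 -0.334 ] 0.04414762417890095
tool y 102.89400294895646
```

View pics/a1.png

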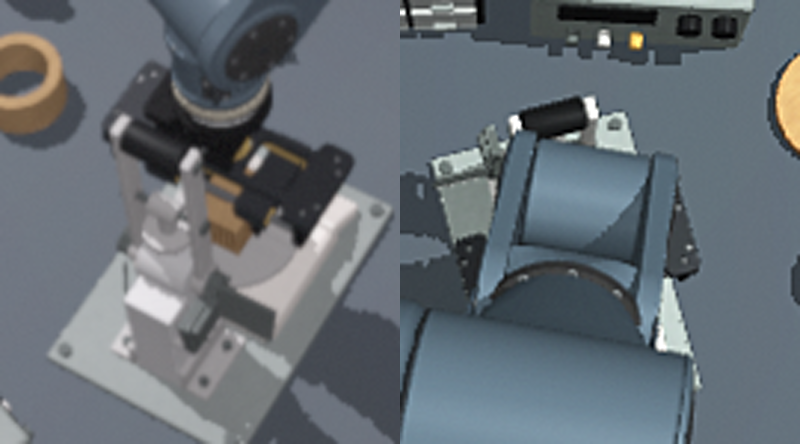

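The block is held over the pan and the gripper is clear of the lever. Lowering gently.

Request:
move_arm(
  rows=[0,0,-5,0,0,0,0.8,0,0,-4,0,0,0,0.8,0,0,-1.5,0,0,0,0.8,0,0,-1,0,0,0,0.8,0,0,-0.7,0,0,0,0.8,0,0,0,0,0,0,0.8,0,0,0,0,0,0,0.8],
)

```text
time: 10.7
position: [0.5403, -0.0013, 0.0824]
tool_rot: [-0.112, 0.994, -0.0, 0.0]
ft_force: [0.0, 0.4, -0.8]
grip_width: 0.0438
```

Request:
move_arm(
  rows=[0,0,-0.7,0,0,0,0.8,0,0,-0.5,0,0,0,0.8,0,0,0,0,0,0,0.8,0,0,0,0,0,0,0.8],
)

```text
time: 11.1
position: [0.5404, -0.0013, 0.0812]
tool_rot: [-0.112, 0.994, -0.0, 0.0]
ft_force: [0.0, -0.5, -1.0]
grip_width: 0.0442
```

```bash
cat > f6.py <<'E'
from h import *
import sys
o=robot.get_obs();print(o['position'],o['ft_force'])
c=snap('wrist','%s.png'%sys.argv[1])
E
python3 f6.py w4
```

```text
[ 0.54040477 -0.00133577  0.0812419 ] [ 0.03221317 -0.48950416 -0.95367437]
```

View pics/w4.png

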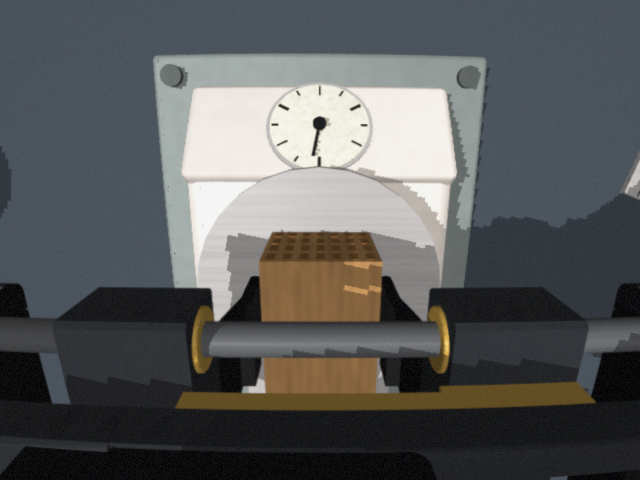

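The block is centred on the pan's axis (pixel 320, dial at 319), and the needle has moved slightly clockwise, so it is touching. Releasing.

Request:
move_arm(
  rows=[0,0,0,0,0,0,0.45,0,0,0,0,0,0,0.35,0,0,0,0,0,0,0.2,0,0,0,0,0,0,0.1,0,0,0,0,0,0,0,0,0,0,0,0,0,0,0,0,0,0,0,0,0,0,0,20,0,0,0,0,0,0,40,0,0,0,0,0,0,40,0,0,0,0,0,0,0,0,0,0,0],
)

```text
time: 12.25
position: [0.5441, -0.002, 0.1863]
tool_rot: [-0.113, 0.994, -0.002, 0.006]
ft_force: [1.5, -0.5, -0.7]
grip_width: 0.0871
```

```bash
python3 f6.py w5
```

```text
[ 0.54410856 -0.00198004  0.18633492] [ 1.46171911 -0.46126165 -0.72697406]
```

View pics/w5.png

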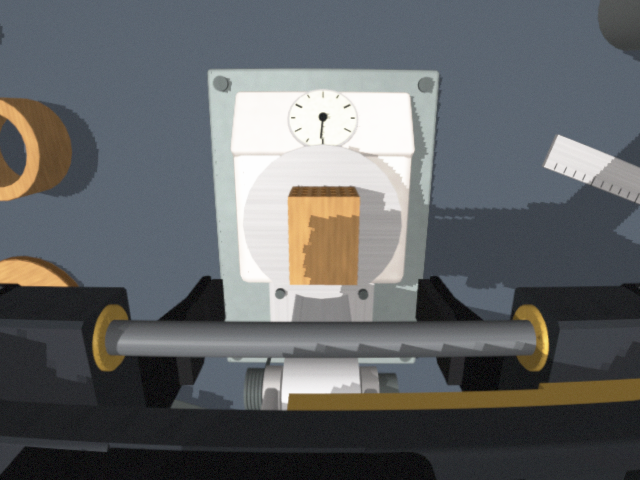

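```bash
cat > f7.py <<'E'
from h import *
np.set_printoptions(precision=4,suppress=True)
o=robot.get_obs();print(o['position'],o['tool_rot'],o['time'],o['q'],o['ft_force'],o['moment'])
c=snap('wrist'); X=cloud(c)
d=np.hypot(X[...,0]-.54,X[...,1])
P=X[(d<.075)&(abs(X[...,2]-.072)<.005)];print('pan',np.median(P[:,2]),cv2.minEnclosingCircle((P[:,:2]*1000).astype(np.float32)))
P=X[(d<.06)&(abs(X[...,2]-.112)<.006)];print('blk',np.median(P[:,2]),P[:,2].std(),cv2.minAreaRect((P[:,:2]*1000).astype(np.float32)))
E
python3 f7.py; python3 f5.py a2
```

```text
[ 0.5423 -0.0017  0.184 ] [-0.1124  0.9937 -0.0011  0.0033] 12.3 [-0.2092  0.4653  1.6862 -0.      0.9831 -2.0053] [ 0.8991 -0.2782 -0.9187] [ 0.1949 -0.1158  0.0378]
pan 0.07162038146791211 ((546.2881469726562, 0.7860056757926941), 64.43284606933594)
blk 0.11159532400705487 0.0007726080002654141 ((540.06689453125, 0.14934349060058594), (59.193180084228516, 44.741172790527344), 12.864288330078125)
[ 0.5407 -0.0014  0.1821] 12.35 [-0.2092  0.4675  1.6886 -0.      0.983  -2.0053] [-0.724   0.7154  0.1412] 0.08666685596977612
tool y 102.90612756326614
```

View pics/a2.png

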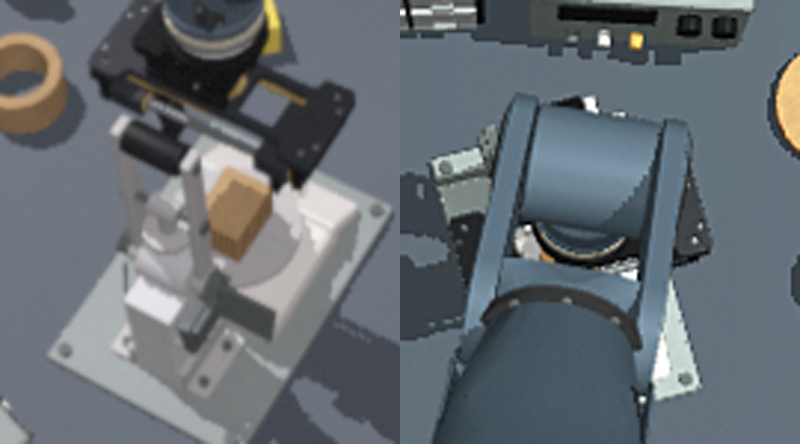

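The block sits flat and centred: its top is at 0.1116 m, centre (0.540, 0.000), yaw 12.9°. Next is the catch. I'll back off to the front left, turn the jaws along tester x, and close the fingers.

Request:
move_arm(
  rows=[-12,14,5,0,0,-0.131,0,-12,14,5,0,0,-0.131,0.3,-12,15,5,0,0,-0.131,0.6,-12,15,5,0,0,-0.131,1,-11,15,0,0,0,-0.131,1,0,0,0,0,0,-0.131,1,0,0,0,0,0,-0.131,1,0,0,0,0,0,-0.131,1,0,0,0,0,0,-0.131,1,0,0,0,0,0,-0.131,1,0,0,0,0,0,-0.131,1,0,0,0,0,0,-0.131,1],
)

```text
time: 13.65
position: [0.48, 0.0717, 0.1994]
tool_rot: [0.626, 0.78, -0.001, -0.002]
ft_force: [0.2, -0.5, 0.6]
grip_width: 0.0073
```

```bash
cat > f8.py <<'E'
from h import *
import sys
np.set_printoptions(precision=4,suppress=True)
n=sys.argv[1]
o=robot.get_obs();a=np.radians(12.8);E=np.array([[np.cos(a),np.sin(a)],[-np.sin(a),np.cos(a)]])
print(o['time'],o['position'],'tester',E@(o['position'][:2]-np.array([.540,-.001])),'q',o['q'],o['ft_force'],o['grip_width'])
M=Ro.from_quat(o['tool_rot']).as_matrix();print('tool y',np.degrees(np.arctan2(M[1,1],M[0,1])),'tz',M[:,2])
c=snap('wrist',n+'w.png');X=cloud(c)
P=X[(X[...,2]>.135)&(X[...,2]<.175)]
L=(P[:,:2]-[.54,-.001])@E.T
k=(L[:,1]>.05)&(L[:,1]<.11)&(L[:,0]>.05)&(L[:,0]<.17)
if k.sum()>20: print('tab',k.sum(),np.percentile(L[k],[2,50,98],axis=0),P[k][:,2].max())
s=snap('scene')
cv2.imwrite('pics/%ss.png'%n,cv2.resize(s['color'][170:340,200:400],None,fx=3.5,fy=3.5,interpolation=cv2.INTER_CUBIC)[:,:,::-1])
E
python3 f8.py b1
```

```text
13.65 [0.48   0.0717 0.1994] tester [-0.0424  0.0842] q [-0.0824  0.3762  1.7981 -0.      0.9715 -0.3008] [ 0.2161 -0.4841  0.6082] 0.007296281550303495
tool y 12.518244097202679 tz [-0.0042  0.0003 -1.    ]
tab 2753 [[0.0925 0.0509]
 [0.0961 0.0741]
 [0.1303 0.0992]] 0.17233962622950333
```

View pics/b1w.png

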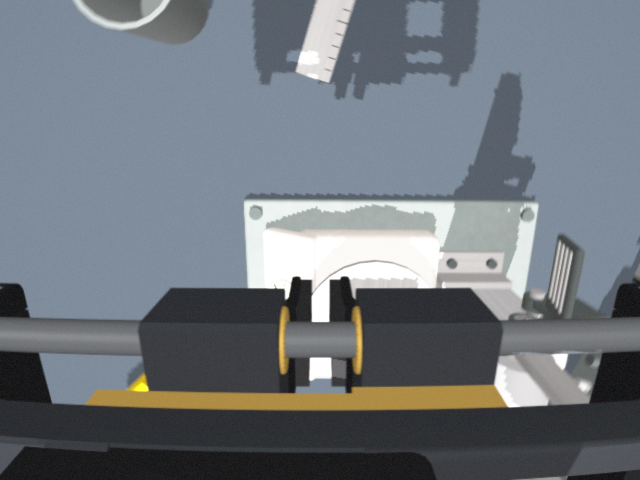

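View pics/b1s.png

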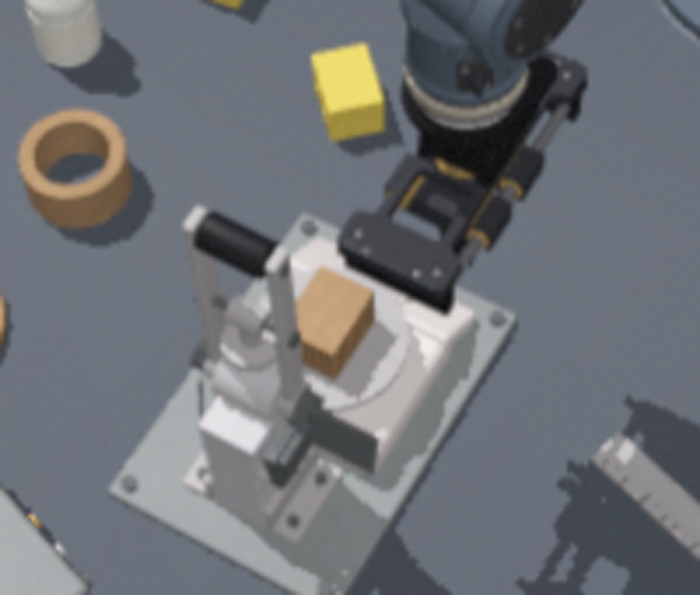

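Request:
move_arm(
  rows=[20,4.5,-20,0,0,0,1,25,5.5,-20,0,0,0,1,25,5.5,-10,0,0,0,1,20,4.5,0,0,0,0,1,5,1,0,0,0,0,1,5,1,0,0,0,0,1,5,1.1,0,0,0,0,1,5,1.1,0,0,0,0,1,5,1.1,0,0,0,0,1,5,1.1,0,0,0,0,1],
)

```text
time: 14.75
position: [0.6014, 0.0981, 0.1514]
tool_rot: [0.624, 0.782, 0.0, 0.0]
ft_force: [0.1, 0.3, 0.0]
grip_width: 0.0004
```

```bash
python3 f8.py b2
```

```text
14.75 [0.6014 0.0981 0.1514] tester [0.0819 0.0831] q [-0.0214  0.5924  1.5398  0.      1.0092 -0.2455] [0.0505 0.2794 0.0198] 0.00039126793843517727
tool y 12.838870413628696 tz [ 0.0002  0.     -1.    ]
tab 1432 [[0.0737 0.0915]
 [0.0867 0.0952]
 [0.1054 0.0996]] 0.17498574310286885
```

View pics/b2s.png

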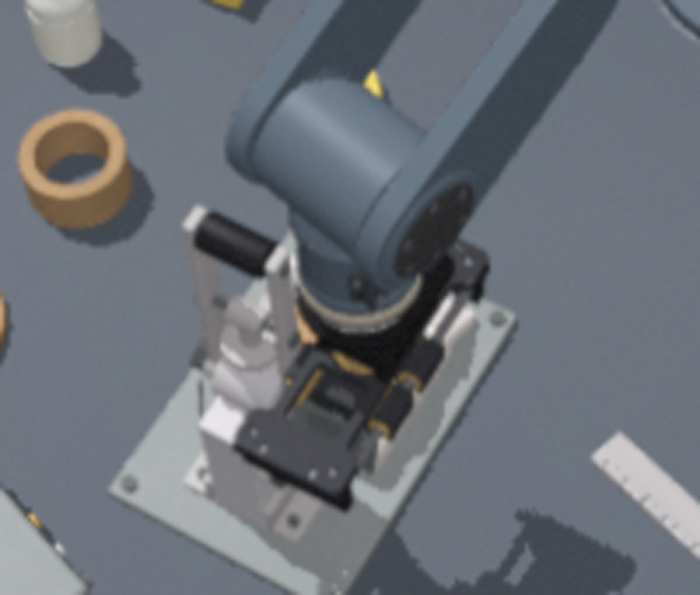

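Run:
```python
from h import *
np.set_printoptions(precision=3,suppress=True)
a=np.radians(12.8);E=np.array([[np.cos(a),np.sin(a)],[-np.sin(a),np.cos(a)]])
for n in ['scene','top']:
    c=snap(n);X=cloud(c);P=X.reshape(-1,3);P=P[~np.isnan(P[:,0])]
    L=np.c_[(P[:,:2]-[.54,-.001])@E.T,P[:,2]]
    for lo in np.arange(.22,.6,.03):
        k=(abs(L[:,0]-.085)<.05)&(abs(L[:,1])<.16)&(L[:,2]>lo)&(L[:,2]<lo+.03)
        if k.sum(): print(n,round(lo,2),k.sum(),np.sort(L[k][:,1])[[0,k.sum()//4,k.sum()//2,-1]],'x',np.percentile(L[k][:,0],[0,100]))
```

```text
scene 0.22 684 [-0.04   0.026  0.084  0.12 ] x [0.035 0.134]
scene 0.25 488 [-0.036  0.058  0.076  0.118] x [0.038 0.135]
scene 0.28 122 [-0.037  0.023  0.03   0.108] x [0.077 0.102]
scene 0.31 735 [-0.038 -0.001  0.032  0.12 ] x [0.036 0.121]
scene 0.34 217 [0.05  0.081 0.099 0.118] x [0.074 0.12 ]
scene 0.37 195 [0.052 0.076 0.089 0.116] x [0.087 0.12 ]
scene 0.4 189 [0.05  0.07  0.082 0.142] x [0.079 0.121]
scene 0.43 367 [0.018 0.092 0.134 0.151] x [0.035 0.135]
scene 0.46 1418 [0.019 0.059 0.094 0.151] x [0.036 0.134]
scene 0.49 1616 [0.022 0.05  0.087 0.151] x [0.035 0.122]
scene 0.52 307 [0.035 0.131 0.139 0.151] x [0.035 0.077]
top 0.22 118 [-0.037 -0.013 -0.003  0.025] x [0.075 0.092]
top 0.25 20 [-0.033 -0.031 -0.028  0.025] x [0.075 0.087]
top 0.28 15 [-0.033 -0.032 -0.029  0.025] x [0.074 0.078]
top 0.31 362 [-0.036 -0.015  0.003  0.12 ] x [0.045 0.097]
top 0.34 86 [0.056 0.072 0.088 0.118] x [0.045 0.075]
top 0.37 103 [0.059 0.075 0.088 0.116] x [0.046 0.072]
top 0.4 76 [0.068 0.082 0.091 0.111] x [0.044 0.059]
top 0.43 58 [0.037 0.071 0.099 0.136] x [0.036 0.126]
top 0.46 938 [0.019 0.062 0.086 0.144] x [0.035 0.13 ]
top 0.49 1181 [0.024 0.057 0.084 0.143] x [0.036 0.118]
top 0.52 183 [0.036 0.052 0.137 0.151] x [0.035 0.073]
```

The wrist is clear of the lever: the fork is above z = 0.43 and the flange at y ≥ 50 mm, with the arm's outer face at 37 mm. Pushing the catch.

Request:
move_arm(
  rows=[4,0.9,0,0,0,0,1,4,0.9,0,0,0,0,1,4,0.9,0,0,0,0,1,4,0.9,0,0,0,0,1,4,0.9,0,0,0,0,1,4,0.9,0,0,0,0,1],
)

```text
time: 15.55
position: [0.6255, 0.1035, 0.151]
tool_rot: [0.624, 0.782, -0.0, -0.0]
ft_force: [-0.7, -0.4, -0.5]
grip_width: 0.0003
```

```bash
python3 f8.py b3
```

```text
15.55 [0.6255 0.1035 0.151 ] tester [0.1065 0.083 ] q [-0.0119  0.6226  1.4743 -0.0002  1.0451 -0.2359] [-0.6701 -0.4374 -0.4708] 0.00031036155315428116
tool y 12.838115815333325 tz [-0.0004 -0.0001 -1.    ]
tab 1417 [[0.0984 0.0934]
 [0.1109 0.0952]
 [0.1211 0.0996]] 0.1749886815905594
```

View pics/b3w.png

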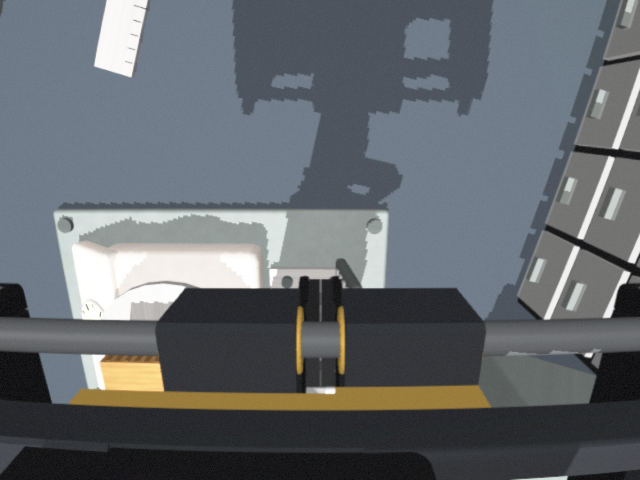

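Request:
move_arm(
  rows=[4,0.9,0,0,0,0,1,4,0.9,0,0,0,0,1,3,0.7,0,0,0,0,1,3,0.7,0,0,0,0,1,0,0,0,0,0,0,1],
)

```text
time: 16.15
position: [0.64, 0.1068, 0.1512]
tool_rot: [0.624, 0.782, 0.0, 0.0]
ft_force: [-0.1, -0.0, 0.3]
grip_width: 0.0007
```

```bash
python3 f8.py b4
```

```text
16.15 [0.64   0.1068 0.1512] tester [0.1214 0.083 ] q [-0.0066  0.64    1.4351  0.0001  1.0655 -0.2307] [-0.1194 -0.0114  0.2885] 0.0007071397404095276
tool y 12.835967448908903 tz [ 0.0011  0.0001 -1.    ]
tab 1781 [[0.1134 0.0919]
 [0.126  0.0952]
 [0.1398 0.0995]] 0.17499730833586344
```

View pics/b4w.png

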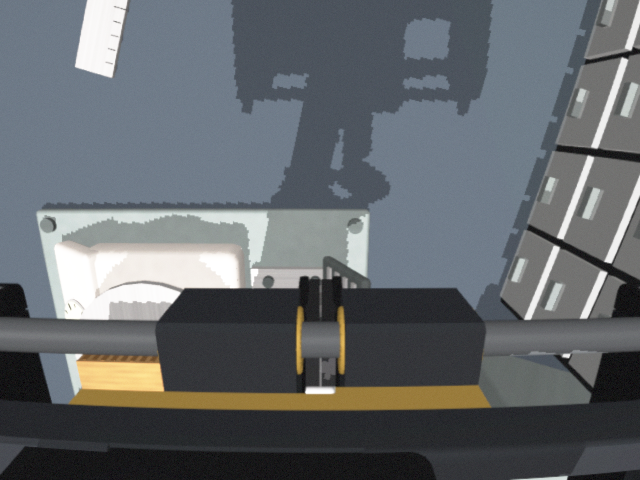

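Request:
move_arm(
  rows=[3,0.7,0,0,0,0,1,0,0,0,0,0,0,1,-10,-2.2,0,0,0,0,1,-17,-3.8,0,0,0,0,1,0,0,30,0,0,0,0.8,0,0,40,0,0,0,0.5,0,0,40,0,0,0,0.2,0,0,40,0,0,0,0,0,0,40,0,0,0,0,0,0,25,0,0,0,0,0,0,0,0,0,0,0],
)

```text
time: 17.35
position: [0.6173, 0.1014, 0.3714]
tool_rot: [0.624, 0.782, 0.004, 0.004]
ft_force: [0.1, -0.3, 0.6]
grip_width: 0.0486
```

```bash
python3 f8.py b5
python3 - <<'E'
from h import *
np.set_printoptions(precision=4,suppress=True)
a=np.radians(12.8);E=np.array([[np.cos(a),np.sin(a)],[-np.sin(a),np.cos(a)]])
for n in ['scene','wrist']:
    c=snap(n);X=cloud(c);hsv=cv2.cvtColor(c['color'],cv2.COLOR_RGB2HSV)
    P=X.reshape(-1,3);L=np.c_[(P[:,:2]-[.54,-.001])@E.T,P[:,2]]
    k=(abs(L[:,0]-.085)<.03)&(abs(L[:,1])<.05)&(L[:,2]>.305)&(L[:,2]<.34)
    print(n,k.sum(),np.percentile(L[k],[1,50,99],axis=0) if k.sum() else '')
    kk=k&(hsv.reshape(-1,3)[:,2]<70)
    print('dark',kk.sum(),np.percentile(L[kk],[1,50,99],axis=0) if kk.sum() else '')
    for r in robot.spot_point(n,'grip')[:2]: print(r, (lambda p:(E@(p[:2]-[.54,-.001])) )(world(c,r['at'],.315)))
E
```

```text
17.35 [0.6173 0.1014 0.3714] tester [0.098  0.0828] q [-0.0156  0.3994  1.236   0.0002  1.495  -0.2398] [ 0.0966 -0.3292  0.6421] 0.04857552066190067
tool y 12.841023820922418 tz [ 0.0113  0.     -0.9999]
tab 1140 [[0.1237 0.051 ]
 [0.1333 0.0756]
 [0.143  0.099 ]] 0.1675296938388009
scene 94 [[ 0.0768 -0.0382  0.308 ]
 [ 0.0873 -0.0255  0.3255]
 [ 0.0972 -0.0119  0.3324]]
dark 25 [[ 0.0766 -0.0251  0.3233]
 [ 0.0824 -0.0206  0.3264]
 [ 0.0983 -0.0122  0.331 ]]
{'at': [264.5, 241.3], 'conf': 0.56} [ 0.0898 -0.0067]
{'at': [481.1, 358.1], 'conf': 0.36} [0.1114 0.4852]
wrist 1450 [[0.073  0.0013 0.3161]
 [0.0858 0.0168 0.325 ]
 [0.0983 0.0274 0.3285]]
dark 1032 [[0.073  0.002  0.3173]
 [0.0846 0.0161 0.3245]
 [0.0977 0.024  0.328 ]]
{'at': [306.2, 386.3], 'conf': 0.91} [0.0859 0.0008]
```

View pics/b5s.png

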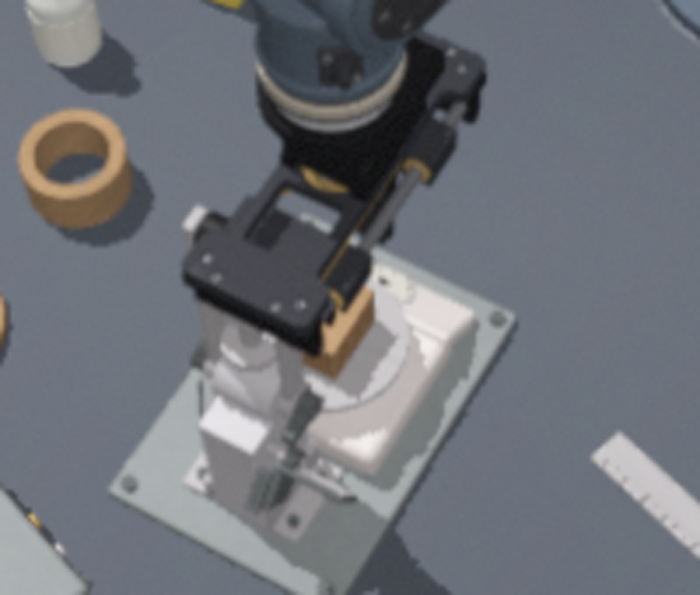

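View pics/b5w.png

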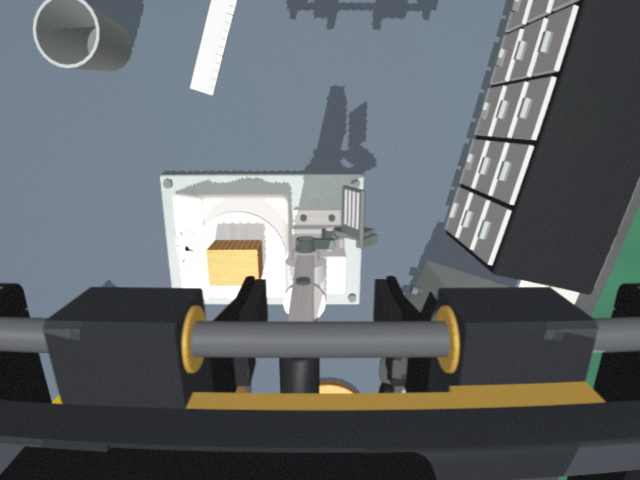

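The tab now sits at x = 133 mm, the back stop, so the catch is free. Moving over the black grip.

Request:
move_arm(
  rows=[1,-15,0,0,0,0,0,2,-22,0,0,0,0,0,2,-23,0,0,0,0,0,1.6,-23.4,0,0,0,0,0,0,0,0,0,0,0,0,0,0,0,0,0,0,0],
)

```text
time: 18.25
position: [0.6217, 0.0171, 0.3654]
tool_rot: [0.624, 0.781, -0.0, -0.001]
ft_force: [0.5, 1.2, -0.3]
grip_width: 0.0867
```

```bash
python3 f8.py b6
```

```text
18.25 [0.6217 0.0171 0.3654] tester [ 0.0837 -0.0005] q [-0.1522  0.4032  1.2453  0.0005  1.4945 -0.3745] [ 0.4968  1.1689 -0.3237] 0.08670690476615195
tool y 12.73476442554933 tz [-0.0013  0.0007 -1.    ]
tab 1398 [[0.123  0.0507]
 [0.1326 0.0751]
 [0.1424 0.0978]] 0.16787551655045074
```

View pics/b6s.png

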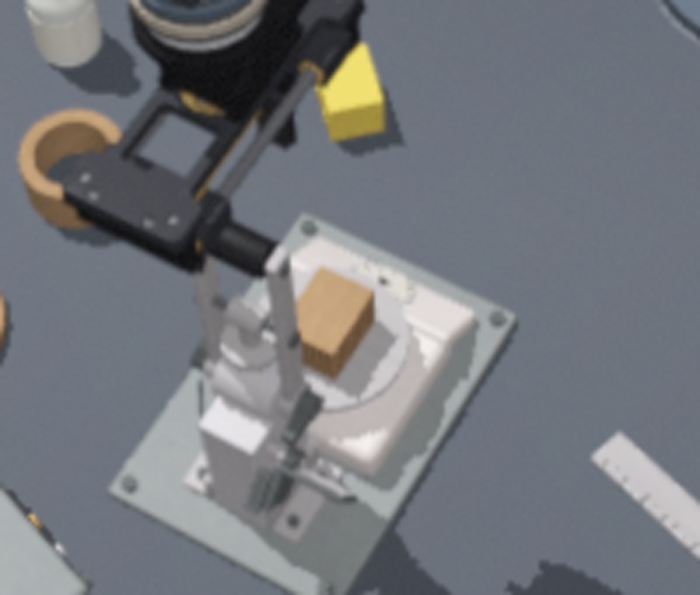

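View pics/b6w.png

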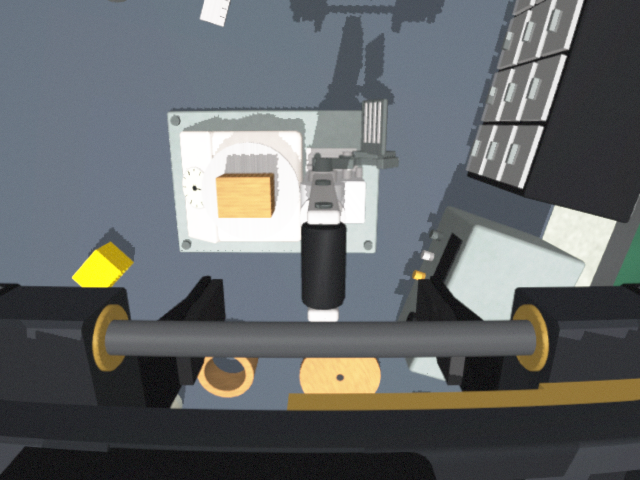

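The tube is between the open jaws. Descending and gripping.

Request:
move_arm(
  rows=[0.8,0.3,-20,0,0,0,0,0,0,-25,0,0,0,0,0,0,-15,0,0,0,0,0,0,-9,0,0,0,0,0,0,0,0,0,0,0.3,0,0,0,0,0,0,0.6,0,0,0,0,0,0,0.9,0,0,0,0,0,0,0.9,0,0,0,0,0,0,0.9,0,0,0,0,0,0,0.9,0,0,0,0,0,0,0.9,0,0,0,0,0,0,0.9],
  grip_force=40,
)

```text
time: 19.55
position: [0.6227, 0.0183, 0.2972]
tool_rot: [0.624, 0.782, 0.0, 0.0]
ft_force: [0.1, 0.1, 0.2]
grip_width: 0.0311
```

```bash
python3 f8.py b7
```

```text
19.55 [0.6227 0.0183 0.2972] tester [0.0849 0.0005] q [-0.1498  0.4532  1.347   0.      1.3413 -0.3737] [0.0529 0.0504 0.2427] 0.031115719918419108
tool y 12.83094613424224 tz [ 0.  0. -1.]
tab 2167 [[0.1229 0.0509]
 [0.1327 0.0749]
 [0.1425 0.0981]] 0.167649261689852
```

View pics/b7w.png

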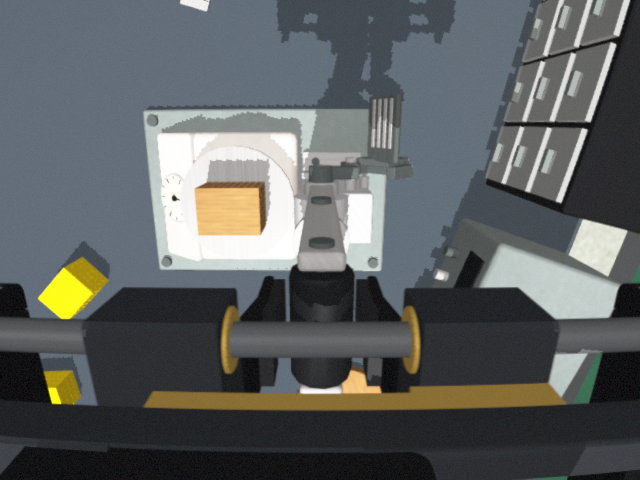

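Request:
move_arm(
  rows=[0,0,0,0,0,0,0.9,0,0,0,0,0,0,0.9],
)

```text
time: 19.85
position: [0.623, 0.0183, 0.2972]
tool_rot: [0.624, 0.782, 0.0, 0.0]
ft_force: [1.9, 0.7, -0.5]
grip_width: 0.0252
```

Run:
```python
import numpy as np
a=np.radians(12.8);ex=np.array([np.cos(a),np.sin(a)])
th=[0,.04]+list(np.arange(.12,1.5,.08))+[1.5,1.54,1.58,1.62,1.65,1.68,1.70]
prev=np.zeros(3)
for t in th[1:]:
    p=np.r_[-170*np.sin(t)*ex,170*np.cos(t)-170]
    d=np.round(p-prev,1);prev=prev+d;print(round(t,2),d.tolist())
```

```text
0.04 [-6.6, -1.5, -0.1]
0.12 [-13.2, -3.0, -1.1]
0.2 [-13.1, -3.0, -2.2]
0.28 [-12.9, -2.9, -3.2]
0.36 [-12.6, -2.9, -4.3]
0.44 [-12.2, -2.7, -5.3]
0.52 [-11.8, -2.7, -6.3]
0.6 [-11.2, -2.6, -7.2]
0.68 [-10.6, -2.4, -8.1]
0.76 [-10.0, -2.2, -9.0]
0.84 [-9.2, -2.1, -9.7]
0.92 [-8.5, -2.0, -10.5]
1.0 [-7.6, -1.7, -11.1]
1.08 [-6.7, -1.5, -11.8]
1.16 [-5.8, -1.3, -12.2]
1.24 [-4.8, -1.1, -12.7]
1.32 [-3.8, -0.9, -13.0]
1.4 [-2.8, -0.6, -13.3]
1.48 [-1.7, -0.4, -13.5]
1.5 [-0.3, -0.1, -3.4]
1.54 [-0.3, -0.0, -6.8]
1.58 [-0.1, -0.1, -6.8]
1.62 [0.2, 0.1, -6.8]
1.65 [0.3, 0.1, -5.1]
1.68 [0.5, 0.1, -5.0]
1.7 [0.4, 0.1, -3.4]
```

Gripped at 25 mm. Pulling along the arc, first part.

Request:
move_arm(
  rows=[-6.6,-1.5,-0.1,0,0,0,0.9,-13.2,-3.0,-1.1,0,0,0,0.9,-13.1,-3.0,-2.2,0,0,0,0.9,-12.9,-2.9,-3.2,0,0,0,0.9,-12.6,-2.9,-4.3,0,0,0,0.9],
)

```text
time: 20.35
position: [0.5637, 0.0051, 0.286]
tool_rot: [0.624, 0.782, 0.0, 0.0]
ft_force: [2.8, 1.6, -5.0]
grip_width: 0.0251
```

Request:
move_arm(
  rows=[-12.2,-2.7,-5.3,0,0,0,0.9,-11.8,-2.7,-6.3,0,0,0,0.9,-11.2,-2.6,-7.2,0,0,0,0.9,-10.6,-2.4,-8.1,0,0,0,0.9,-10.0,-2.2,-9.0,0,0,0,0.9,-9.2,-2.1,-9.7,0,0,0,0.9,-8.5,-2.0,-10.5,0,0,0,0.9],
)

```text
time: 21.05
position: [0.4911, -0.0112, 0.2303]
tool_rot: [0.624, 0.782, 0.001, 0.001]
ft_force: [3.7, 4.3, -2.4]
grip_width: 0.0248
```

Request:
move_arm(
  rows=[-7.6,-1.7,-11.1,0,0,0,0.9,-6.7,-1.5,-11.8,0,0,0,0.9,-5.8,-1.3,-12.2,0,0,0,0.9,-4.8,-1.1,-12.7,0,0,0,0.9,-3.8,-0.9,-13.0,0,0,0,0.9,-2.8,-0.6,-13.3,0,0,0,0.9,-1.7,-0.4,-13.5,0,0,0,0.9,0,0,0,0,0,0,0.9],
)

```text
time: 21.85
position: [0.4577, -0.0186, 0.142]
tool_rot: [0.624, 0.781, 0.001, -0.0]
ft_force: [2.0, 3.5, 1.4]
grip_width: 0.0253
```

```bash
python3 f8.py b8
```

```text
21.85 [ 0.4577 -0.0186  0.142 ] tester [-0.0841  0.001 ] q [-0.2865  0.4395  1.9229  0.0022  0.7789 -0.5111] [1.9716 3.5422 1.4174] 0.025262136660421885
tool y 12.778107743262177 tz [ 0.0007  0.0014 -1.    ]
```

View pics/b8s.png

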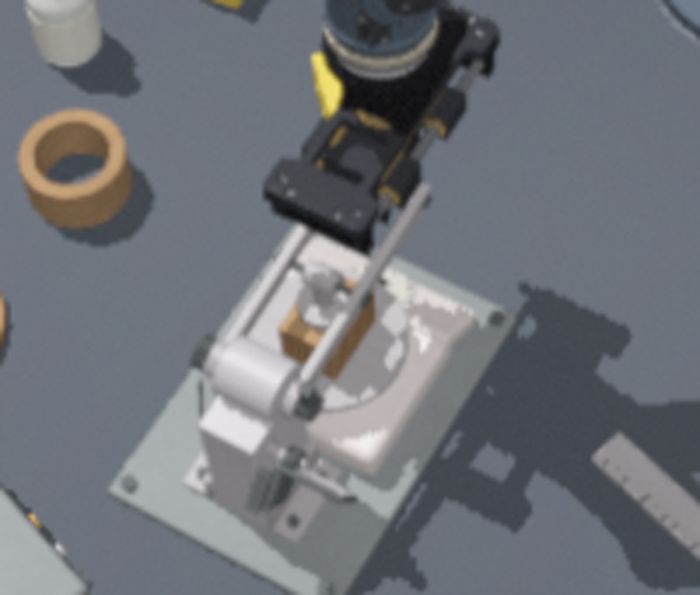

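View pics/b8w.png

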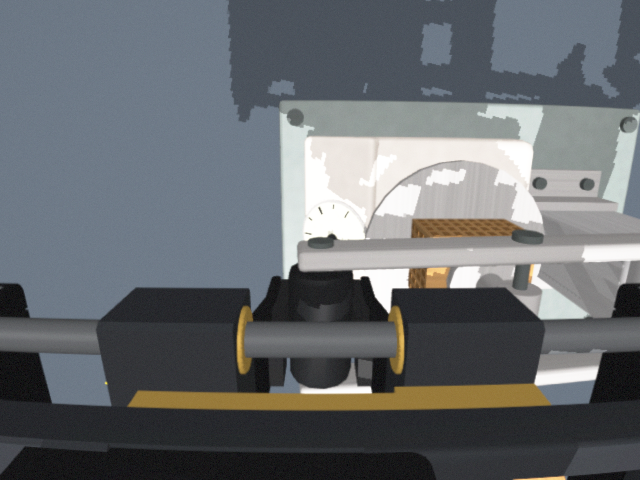

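The lever is near level and the foot sits just above the centred block. Raising the grip force and pressing on towards the stop.

Request:
move_arm(
  rows=[-0.3,-0.1,-3.4,0,0,0,0.9,-0.3,0,-4,0,0,0,0.9,0,0,-4,0,0,0,0.9,0,-0.1,-4,0,0,0,0.9,0,0,-4,0,0,0,0.9,0.1,0,-4,0,0,0,0.9,0,0,0,0,0,0,0.9],
  grip_force=55,
)

```text
time: 22.65
position: [0.4573, -0.0188, 0.1198]
tool_rot: [0.624, 0.782, 0.001, 0.0]
ft_force: [1.8, 5.8, 6.9]
grip_width: 0.025
```

```bash
python3 f8.py b9
```

```text
22.65 [ 0.4573 -0.0188  0.1198] tester [-0.0846  0.001 ] q [-0.2868  0.4811  1.9429  0.0016  0.7168 -0.5115] [1.8162 5.8312 6.9161] 0.024973381116478937
tool y 12.807387178207355 tz [ 0.001   0.0008 -1.    ]
```

View pics/b9w.png

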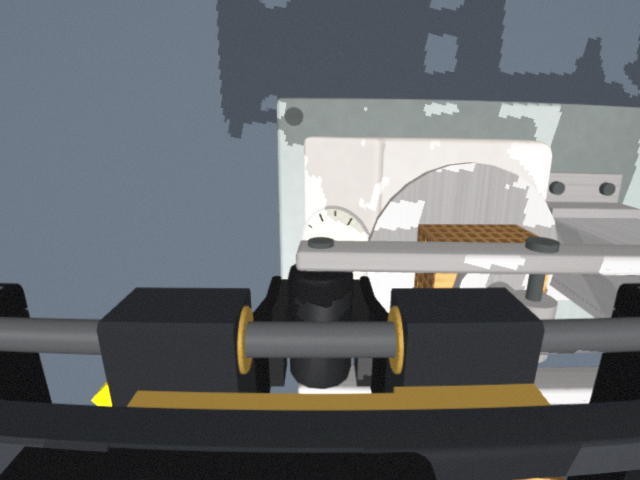

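Request:
move_arm(
  rows=[0.1,0.3,-4,0,0,0,0.9,0.2,0.3,-4,0,0,0,0.9,0.3,0,-3,0,0,0,0.9,0.2,0,-2,0,0,0,0.9,0,0,-1,0,0,0,0.9,0,0,0,0,0,0,0.9,0,0,0,0,0,0,0.9],
)

```text
time: 23.45
position: [0.4583, -0.0186, 0.1067]
tool_rot: [0.624, 0.782, 0.001, 0.001]
ft_force: [-0.7, 4.1, 12.1]
grip_width: 0.0248
```

```bash
python3 f8.py c1;python3 - <<'E'
from h import *
np.set_printoptions(precision=4,suppress=True)
a=np.radians(12.8);E=np.array([[np.cos(a),np.sin(a)],[-np.sin(a),np.cos(a)]])
for n in ['scene','top']:
    c=snap(n);P=cloud(c).reshape(-1,3);L=np.c_[(P[:,:2]-[.54,-.001])@E.T,P[:,2]]
    k=(np.hypot(L[:,0],L[:,1])<.055)&(np.abs(L[:,1])>.038)&(L[:,2]>.04)&(L[:,2]<.08)
    print(n,k.sum(),np.percentile(L[k][:,2],[10,50,90]) if k.sum() else '')
    cv2.imwrite(f'pics/c1{n}.png',cv2.resize(c['color'][220:310,240:350] if n=='scene' else c['color'][150:280,310:410],None,fx=6,fy=6 if n=='scene' else 4.5,interpolation=cv2.INTER_CUBIC)[:,:,::-1])
E
```

```text
23.45 [ 0.4583 -0.0186  0.1067] tester [-0.0835  0.001 ] q [-0.2852  0.5077  1.9512  0.0007  0.6808 -0.5097] [-0.7391  4.1382 12.1336] 0.024794328843556014
tool y 12.827414237882325 tz [ 0.002  -0.0001 -1.    ]
scene 265 [0.0477 0.0571 0.0614]
top 82 [0.0536 0.0577 0.0608]
```

View pics/c1w.png

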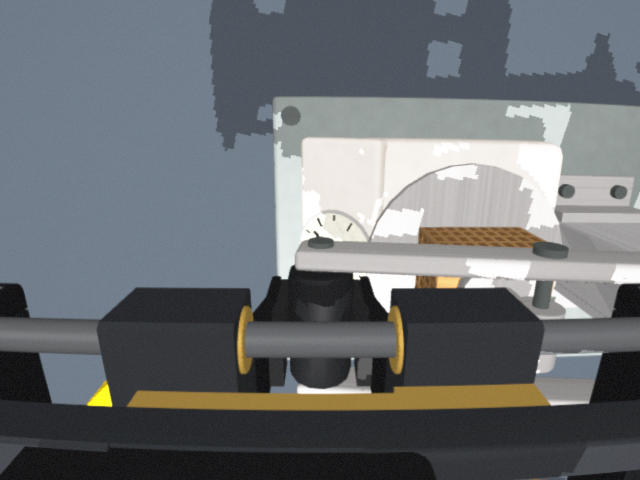

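View pics/c1scene.png

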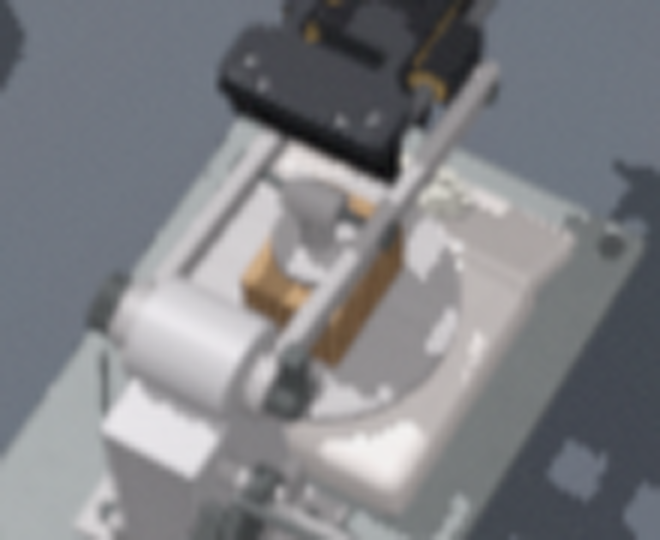

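The pan reads about 14.5 mm down (roughly 1.75 kg), with 12 N at the grip. I'll confirm it is steady before handing in.

Request:
move_arm(
  rows=[0,0,0,0,0,0,0.9,0,0,0,0,0,0,0.9,0,0,0,0,0,0,0.9,0,0,0,0,0,0,0.9,0,0,0,0,0,0,0.9],
)

```text
time: 24.15
position: [0.4583, -0.0186, 0.1067]
tool_rot: [0.624, 0.782, 0.001, 0.001]
ft_force: [-0.2, 4.0, 11.7]
grip_width: 0.0251
```

Run:
```python
from h import *
np.set_printoptions(precision=4,suppress=True)
a=np.radians(12.8);E=np.array([[np.cos(a),np.sin(a)],[-np.sin(a),np.cos(a)]])
for n in ['scene','top']:
    c=snap(n);P=cloud(c).reshape(-1,3);L=np.c_[(P[:,:2]-[.54,-.001])@E.T,P[:,2]]
    k=(np.hypot(L[:,0],L[:,1])<.055)&(np.abs(L[:,1])>.038)&(L[:,2]>.04)&(L[:,2]<.08)
    print(n,np.percentile(L[k][:,2],[10,50,90]))
o=robot.get_obs();print(o['position'],o['ft_force'],o['time'])
print(robot.hand_in())
```

```text
scene [0.0475 0.0573 0.0615]
top [0.0535 0.0579 0.0618]
[ 0.4583 -0.0186  0.1068] [-0.2173  5.8077 11.3742] 24.25
the job is handed in; nothing more can be done
None
```

The block is under load in the tester with the lever held down, and I handed the job in at 24 s.

- **Block:** I set the brown block on the pan while the catch still locked the lever, then let go. It was within about 1–2 mm of centre, with its top level at 0.112 m and lined up with the tester.
- **Catch:** I flipped it back with the shut fingers. Its tab measured 133 mm behind the pan's centre, which is the back stop.
- **Lever:** I gripped the black tube and pulled it down to about 1.69 rad, just short of the stop, and I'm holding it there.

**Last checks:** the pan measured about 14 mm down in both fixed cameras, which is roughly 1.7–1.8 kg. The grip carried about 11–12 N upward, and the pose stayed steady over 0.7 s.

**What I couldn't confirm or explain:**
- The dial was partly hidden by a lever arm at the end, so the load comes from pan height and force, not the needle.
- There was an unexplained sideways force of 4–6 N at the tool while holding the lever.
- I did not re-measure the bystanders at the end. I touched none of them, and those in view looked unmoved.

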